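# Swing the bench magnifier over the chip and light it

### The job

With a fingertip, gently push the magnifier's swing arm round until its lens is centred straight above the black chip in the middle of the green circuit board, and let it rest there. Then press the blue switch on the magnifier's foot fully down and take your finger off it. Do not grip the arm, do not touch either circuit board, and leave the spools, the tub and the screwdriver where they are.

Things in the scene. Friction and masses are not known exactly. Their poses are not given: they have to be found in the camera images.
- lamp: bench magnifier, white, fixed. Origin on the bench on the axis of its post (radius 34 mm at the foot, 16 mm at the top, 186 mm high). Foot: round plate of radius 58 mm, 22 mm high, with a tongue 90 mm wide reaching 122 mm from the post along the lamp's own -x, carrying the blue switch. A board stands on each side (own +y and -y)
- swing: swing arm; origin on the post axis 187 mm above the bench, z up. From a hub (radius 20, 30 mm high) a white bar 10 mm thick runs level along its own -x, 20 to 134 mm from the axis, 187 to 212 mm above the bench; then the lens ring (outer radius 54 mm). Turns about the vertical post axis, 2.3 rad each way from the lamp's -x, where it starts within 0.5 rad
- bar_mid (a point): point inside the swing arm's bar, 105 mm from the post axis, at mid height (199.5 mm above the bench): a good place to push, on either side. Friction holds the arm where it is left; about 2 N here moves it and it hardly coasts
- lens (a point): centre of the clear round lens (radius 46 mm, grey rim), 183 mm from the post axis, 199.5 mm above the bench
- green_board: green circuit board, 100 x 80 mm, clamped level in a low dark steel holder fixed to the bench; origin on the bench under its centre, components reach 33 mm high. It stands to the left or to the right of the lamp, near the circle that the lens follows
- green_board_chip (a point): centre of the top of the black square chip (18 mm) in the middle of the green board, 28 mm above the bench
- brown_board: a brown circuit board of the same shape and size on the lamp's other side; not to be inspected
- switch (a joint): spring push button for the lamp's light, 0 when up, 0.005 m when fully down; needs about 4 N, springs back by itself
- switch_top (a point): centre of the top of the blue round button (radius 13 mm), 95 mm from the post axis along the lamp's own -x; it is pressed straight down
- green_spool: loose solder spool with green flanges, diameter 54 mm, 34 mm high; origin under its centre; leave alone
- blue_spool: loose solder spool with blue flanges, diameter 54 mm, 34 mm high; origin under its centre; leave alone
- tub: loose small clear tub, 70 x 60 mm, 35 mm high; origin under its centre; leave alone
- driver: loose screwdriver lying on the bench, red handle, 160 mm long, handle towards its own -x; leave alone
Mind the look-alikes: they are no part of the job. What is shaped like the green_board but purple or red is not meant.

How it is judged:
On the way, in this order (a step that is already met when the one before it is completed fails the run):
1. the lens rests over the green board's chip (centres within 15 mm seen from above) (horizontal distance between lens and green_board_chip below 0.015 m and angular speed of swing below 0.08 rad/s), for 0.2 s.
2. then the switch is pressed down (at least 4 mm) (value of joint switch above 0.004 m), for 0.05 s.
At the end, for the whole second after the job is handed in: The lens is at rest with its centre within 15 mm of the green board's chip, seen from above, and the switch, after having been pressed, is up again (horizontal distance between lens and green_board_chip below 0.015 m and angular speed of swing below 0.05 rad/s and value of joint switch below 0.0015 m); the robot touches nothing.
It fails at once if the swing arm is gripped or shoved hard (over 20 N from the fingers) (contact force between the fingers and swing above 20 N).
It fails at once if the robot touches a circuit board (contact force between any of the fingers, the arm and green_board above 1 N or contact force between any of the fingers, the arm and brown_board above 1 N).
It fails at once if a spool, the tub or the screwdriver is moved or lifted (over 15 mm) (distance of any of green_spool, blue_spool, tub, driver from where it was at the start of the episode above 0.015 m).
It also fails if it takes over 51 s, if anything falls off the work surface, if the arm or the gripper's body presses on something with over 40 N, if the wrist force passes 120 N, or if a joint passes its speed limit or range.

### The arm

A 6-joint arm with a two-finger parallel gripper is mounted at the origin on the work surface. World frame = base frame: x ahead of the robot, y to its left, z up, the work surface at z = 0. Lengths are in m, angles in rad, forces in N, time in s.
With the tool pointing down it reaches from about 0.3 to 0.775 m from the base axis. Payload 14.6 kg.
Tool frame: the origin (TCP) lies on the front face of the gripper's body, between the roots of the fingers; the fingertips stand 97 mm ahead of it and the grasp point (between the pads) lies 78 mm ahead of it; z points along the fingers, y is the line along which they close (so a half turn about z gives the same grasp; the last joint's range is limited). The gripper opens to 94 mm and grips with 3 to 60 N. Pads are 16 mm wide; open, the fingers measure 119 mm over their backs; the gripper's body (75 mm by 177 mm) begins 78 mm behind the grasp point.
Start: joints at [-1.309, 0.3, 1.521, -0, 1.321, -0.067], TCP at [0.178, -0.521, 0.303] pointing down, gripper open.
Joint ranges: [-3.03, 3.03], [-0.79, 2.21], [0.23, 2.52], [-1.04, 4.18], [0, 3.07], [-2.55, 2.55]. Speed limits (rad/s): [2.22, 2.22, 2.57, 3.14, 3.14, 3.14].

### API

Orientations are given as [roll, pitch, yaw] about the fixed x, y, z axes, in that order (R = Rz(yaw) Ry(pitch) Rx(roll)).
In Python, from station import sense, vision, order gives the robot as it stands.
- The arm moves only by the tool play_rows, never from a script. Its argument "motion" is text: rows parted by semicolons, each of 6 numbers parted by spaces: the shift along the tool's x, y, z in units of 40 mm (1.0 is 40 mm), then the turn, a rotation vector about the tool's x, y, z in units of 8 degrees (1.0 is 8 degrees). A call has 1 to 5 rows; each row shifts and turns the commanded pose from where the row before left it, along the tool's axes as they then stand; what a row does not reach is not made up. A row lasts 1/8 s, in which the tool goes at most 62.5 mm and 10.7 degrees, less where a joint would pass 70% of its speed; a pose out of reach is approached as far as the arm can. A call is refused whole if a number of a shift passes 1 or a number of a turn 1, either way. A call with a gripper value outside its range is refused whole. "grip" is the finger opening in mm, from 0 to 94, set as the call begins (left out, the last holds). The fingers move at their own pace and stop on an object; "squeeze" is the grip in N (left out, the last holds). Time passes only in rows, so rows that do not move let the fingers close. It gives the time, the measured TCP pose, the force, the opening and the grip force at its end, in the units of the state.
- sense(): the state, without advancing time (a new reading comes with each control period).
- vision.grab_frame(name): name is "scene" or "top" or "wrist"; returns (picture, depth): 420x560x3 uint8, red, green, blue; 420x560 float32, m along the optical axis (not along the pixel's ray), 0 where there is no reading.
- vision.get_calibration(name): a dict with "vertical_fov" (degrees; the focal length in pixels is half the picture's height over the tangent of half this angle, whatever the lens; pixels are square), "cx", "cy" (the principal point, pixels), "eye" and "orientation" of the camera in the world; the wrist camera has in their place "T_tool_cam" (4x4, takes a point from camera to tool coordinates, whose origin is the TCP and whose axes are the flange's). Camera axes: x right, y down, z forward; pixel columns grow to the right and rows downward; lengths in m; the calibration is good to about 2 mm. A picture is of the moment at which its call begins: read the wrist's pose just before it. get_calibration takes no time and is no camera call.
- order.sign_off(): hands the job in; it is judged then, once.
The state is a dict: "time_s": time; "joint_positions": joint angles; "qd": joint speeds; "joint_torque": joint torques, N m; "position": TCP position; "orientation": TCP orientation; "force": force on the tool from outside, world axes, zero at the start; "ft_torque": the same for the moment, N m; "finger_gap": opening from 0.0 (shut) to 1.0 (fully open); "gripper_force": force on a finger pad.
Only numpy, scipy, OpenCV 4.12 (cv2) and the standard library are available. Lean on these libraries where they do the work, as an engineer would, in place of code of your own. Each camera call takes 0.05 s, during which the arm holds its last target. There are 200 camera calls.

## Working session

There is one attempt and no reset: what is moved stays moved. The work goes in short steps, Python scripts to look and compute and a tool call to move; the robot and the scene stay as the last step left them, time stands still between calls to the robot, and variables do not carry over. Pictures are saved under pics/ and viewed, at most 10 in all, crops included, and the job is handed in when it is done.

Besides the shell and the picture viewer there is one more tool, called after "Emit:" as name(argument=value, ...), one argument or row to a line, values as JSON. play_rows: Moves the arm, as the interface text tells. Its arguments: {"type":"object","properties":{"motion":{"type":"string"},"grip":{"type":"number"},"squeeze":{"type":"number"}},"required":["motion"]}

```bash
mkdir -p pics; cat > h.py <<'E'
import numpy as np, cv2
from station import sense, vision, order
from scipy.spatial.transform import Rotation as R
def cam(name):
    c=vision.get_calibration(name); f=210/np.tan(np.radians(c["vertical_fov"])/2)
    return c,f
def pts(name,depth):
    c,f=cam(name); v,u=np.mgrid[:420,:560]
    P=np.stack([(u-c["cx"])/f*depth,(v-c["cy"])/f*depth,depth],-1)
    o=np.array(c["orientation"]); M=o if o.shape==(3,3) else (R.from_euler('xyz',o).as_matrix() if o.size==3 else R.from_quat(o).as_matrix())
    return P@M.T+np.array(c["eye"])
E
python3 - <<'E'
from h import *
for n in ("top","scene"):
    p,d=vision.grab_frame(n); cv2.imwrite(f"pics/{n}.png",p[:,:,::-1]); np.savez(f"{n}.npz",p=p,d=d); print(n,vision.get_calibration(n))
print(sense())
E
```

```text
top {'vertical_fov': 50.03981985809915, 'cx': 280.5609150827348, 'cy': 198.82620613445619, 'eye': array([0.45892783, 0.05792687, 0.94454126]), 'orientation': array([-2.94843485, -0.03654298, -1.56776637])}
scene {'vertical_fov': 52.34728979946462, 'cx': 282.0698813991845, 'cy': 214.82584054918897, 'eye': array([ 1.32423518, -0.00333209,  0.7819931 ]), 'orientation': array([-2.29124337,  0.01864348,  1.47583089])}
{'time_s': 0.1, 'joint_positions': array([-1.30857729e+00,  3.00445843e-01,  1.52152931e+00, -8.53307835e-06,
        1.32073571e+00, -6.66137087e-02]), 'qd': array([ 1.71015120e-04, -1.90693704e-03, -6.15184927e-04, -1.92440799e-04,
       -5.20930029e-04,  3.21978776e-05]), 'joint_torque': array([ 3.01022170e-03, -5.32645476e+01, -3.53283727e+01,  7.10361474e-02,
        2.34803266e-02, -8.75016326e-05]), 'position': array([ 0.17756796, -0.52039709,  0.30212204]), 'orientation': array([-3.14047637e+00, -6.61859495e-05,  3.28834822e-01]), 'force': array([ 0.56211386, -0.57688008,  0.58123819]), 'ft_torque': array([ 0.05202867, -0.03184131, -0.01322193]), 'gripper_force': 0.0, 'finger_gap': 0.9995294890949211}
```

View pics/top.png

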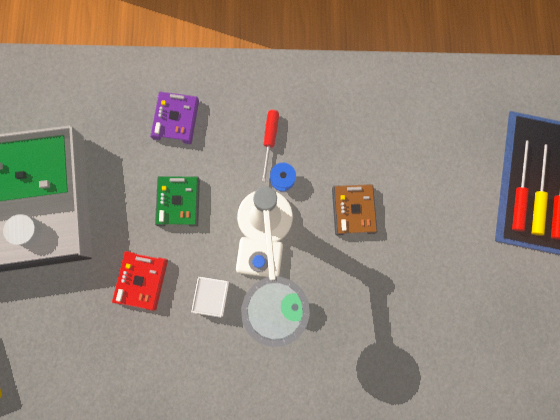

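View pics/scene.png

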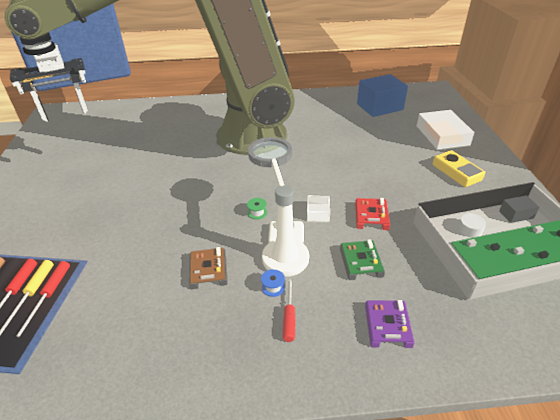

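Top view: green board with its chip at (177,200), hub at (265,198), blue switch at (259,262), lens ring at about (275,311), tub at (210,297). The lens must swing about a quarter turn, to +y.

```bash
python3 - <<'E'
from h import *
z=np.load("top.npz");p=z["p"].astype(int);d=z["d"]
P=pts("top",d); Z=P[...,2]
hsv=cv2.cvtColor(z["p"],cv2.COLOR_RGB2HSV)
v,u=np.mgrid[:420,:560]
def rep(n,m): q=P[m&(d>0)]; print(n,m.sum(),np.median(q,0).round(4),((q.min(0)+q.max(0))/2).round(4), q.min(0).round(3),q.max(0).round(3))
box=lambda a,b,c,e:(u>=a)&(u<=b)&(v>=c)&(v<=e)
rep("chip",box(168,186,192,208)&(hsv[...,2]<60))
rep("chip c",box(174,180,197,203))
rep("board",box(145,205,168,235)&(Z>0.015))
rep("brown",box(325,385,175,240)&(Z>0.015))
rep("hub",box(245,285,180,215)&(Z>.205))
rep("foot",box(230,300,185,245)&(Z>.016)&(Z<.027))
rep("switch",box(245,275,248,276)&(hsv[...,0]>100)&(hsv[...,0]<130)&(hsv[...,1]>150))
rep("swing lens",box(235,320,275,350)&(Z>.15))
rep("bar",box(255,280,215,275)&(Z>.17))
rep("tub",box(185,235,270,325)&(Z>.012))
rep("tongue",box(230,290,235,285)&(Z>.012)&(Z<.03))
rep("gspool",box(280,303,292,322)&(hsv[...,1]>120)&(hsv[...,0]>45)&(hsv[...,0]<90))
rep("bench",box(100,140,340,400))
E
```

```text
return _methods._mean(a, axis=axis, dtype=dtype,
  ret = um.true_divide(
Traceback (most recent call last):
ValueError: zero-size array to reduction operation minimum which has no identity
```

```bash
cat > m.py <<'E'
from h import *
z=np.load("top.npz");p=z["p"].astype(int);d=z["d"]
P=pts("top",d); Z=P[...,2]
hsv=cv2.cvtColor(z["p"],cv2.COLOR_RGB2HSV)
v,u=np.mgrid[:420,:560]
def rep(n,m):
    q=P[m&(d>0)]
    print(n,m.sum(),len(q),*( [np.median(q,0).round(4),((q.min(0)+q.max(0))/2).round(4), q.min(0).round(3),q.max(0).round(3)] if len(q) else []))
box=lambda a,b,c,e:(u>=a)&(u<=b)&(v>=c)&(v<=e)
if __name__=="__main__":
    print((d>0).mean(), d[200,177],hsv[200,177])
    rep("chip",box(168,186,192,208)&(hsv[...,2]<70))
    rep("chip c",box(175,179,198,202))
    rep("board",box(145,205,168,235)&(Z>0.015))
    rep("brown",box(325,385,175,240)&(Z>0.015))
    rep("hub",box(245,285,180,215)&(Z>.205))
    rep("foot",box(230,300,185,245)&(Z>.016)&(Z<.027))
    rep("switch",box(245,275,248,276)&(hsv[...,0]>100)&(hsv[...,0]<130)&(hsv[...,1]>150))
    rep("swing lens",box(235,320,275,350)&(Z>.15))
    rep("bar",box(255,280,215,275)&(Z>.17))
    rep("tub",box(185,235,270,325)&(Z>.012))
    rep("tongue",box(230,290,235,285)&(Z>.012)&(Z<.03))
    rep("gspool",box(280,303,292,322)&(hsv[...,1]>120)&(hsv[...,0]>45)&(hsv[...,0]<90))
    rep("bench",box(100,140,340,400))
E
python3 m.py
```

```text
0.9958545918367347 0.92539424 [38 16 64]
chip 61 61 [0.6337 0.2401 0.0279] [0.6347 0.2402 0.0287] [0.627 0.231 0.025] [0.643 0.249 0.032]
chip c 25 25 [0.6338 0.2381 0.0279] [0.6338 0.2383 0.0285] [0.629 0.234 0.026] [0.638 0.243 0.031]
board 2046 2027 [0.6345 0.2396 0.0245] [0.6355 0.2407 0.0257] [0.583 0.197 0.015] [0.687 0.284 0.036]
brown 1969 1954 [ 0.6198 -0.129   0.0246] [ 0.6206 -0.1305  0.0253] [ 0.567 -0.175  0.015] [ 0.674 -0.086  0.036]
hub 503 494 [0.6018 0.0573 0.2171] [0.5992 0.0582 0.2139] [0.575 0.039 0.205] [0.624 0.077 0.223]
foot 1452 1452 [0.5858 0.0698 0.0221] [0.5995 0.0579 0.0215] [0.543 0.    0.016] [0.656 0.115 0.027]
switch 98 98 [0.5092 0.0699 0.0434] [0.5093 0.0699 0.0436] [0.499 0.06  0.04 ] [0.519 0.08  0.047]
swing lens 3809 3777 [0.421  0.0397 0.2029] [0.4227 0.0399 0.205 ] [ 0.368 -0.014  0.194] [0.478 0.094 0.216]
bar 391 383 [0.5257 0.0502 0.2122] [0.5265 0.0502 0.2026] [0.478 0.042 0.189] [0.575 0.059 0.216]
tub 308 303 [0.4369 0.1708 0.0341] [0.4411 0.1648 0.0259] [0.403 0.131 0.012] [0.48  0.199 0.04 ]
tongue 1143 1143 [0.5323 0.0766 0.0217] [0.5223 0.0663 0.0212] [0.481 0.017 0.013] [0.564 0.115 0.03 ]
gspool 0 0
bench 2501 2496 [0.2976 0.3389 0.0004] [0.298  0.3395 0.0004] [ 0.241  0.297 -0.005] [0.355 0.382 0.006]
```

Emit:
play_rows(
  motion="0.8 -0.8 0 0 0 0.785; 0.8 -0.8 0 0 0 0.785; 0.8 -0.8 0 0 0 0.785; 0.8 -0.8 0.1 0 0 0; 0.8 -1 0.1 0 0 0",
  grip=0,
)

```text
time_s: 0.72
position: [0.3149, -0.3333, 0.2944]
orientation: [-3.141, 0.0, -0.001]
force: [0.7, 0.2, 0.1]
finger_gap: 0.504
gripper_force: 0.0
```

Emit:
play_rows(
  motion="0.8 -1 0 0 0 0; 0.8 -1 0 0 0 0; 0.8 -1 0 0 0 0; 0.8 -1 0 0 0 0; 0.8 -1 0.1 0 0 0",
)

```text
time_s: 1.35
position: [0.475, -0.1329, 0.2907]
orientation: [3.141, -0.0, 0.0]
force: [0.7, -0.9, -0.5]
finger_gap: 0.008
gripper_force: 0.0
```

Emit:
play_rows(
  motion="0 -1 0 0 0 0; 0 0 0 0 0 0",
)

```text
time_s: 1.6
position: [0.4742, -0.0925, 0.2903]
orientation: [-3.141, 0.001, 0.003]
force: [-0.1, -0.3, 0.2]
finger_gap: 0.003
gripper_force: 0.0
```

Emit:
play_rows(
  motion="0.6 -0.8 0 0 0 0; 0 -0.8 0 0 0 0; 0 -0.8 0 0 0 0; 0 -0.3 0 0 0 0; 0 -0.2 0 0 0 0",
)

```text
time_s: 2.22
position: [0.4982, 0.0213, 0.2906]
orientation: [3.141, -0.0, -0.0]
force: [-0.3, 0.3, 0.1]
finger_gap: 0.004
gripper_force: 0.0
```

```bash
python3 - <<'E'
from h import *
p,d=vision.grab_frame("top"); cv2.imwrite("pics/t2.png",cv2.resize(p[150:360,180:390,::-1],(630,630))[:600]); print(sense()["position"],sense()["force"])
# waypoints: finger centre for rect 8 x 12.5 half, bar half 5, r=105
A=np.array([.6005,.058])
for th in list(range(186,85,-8))+[79.7]:
    t=np.radians(th); e=np.array([np.cos(t),np.sin(t)]); n=np.array([-e[1],e[0]]) # behind side (larger angle)
    h=8*abs(n[0])+12.5*abs(n[1])+5
    # contact at corner nearest; keep centre at radial .105
    print(th,(A+.105*e+h/1000*n).round(4))
E
```

```text
[0.49819991 0.02178217 0.29063914] [0.06060575 0.03472649 0.48100235]
186 [0.498  0.0289]
178 [0.4949 0.0439]
170 [0.4938 0.0578]
162 [0.4947 0.072 ]
154 [0.4975 0.0863]
146 [0.5024 0.1003]
138 [0.5093 0.1137]
130 [0.5183 0.1261]
122 [0.5292 0.1373]
114 [0.5419 0.1468]
106 [0.556  0.1545]
98 [0.5714 0.1599]
90 [0.5875 0.163 ]
79.7 [0.6044 0.164 ]
```

View pics/t2.png

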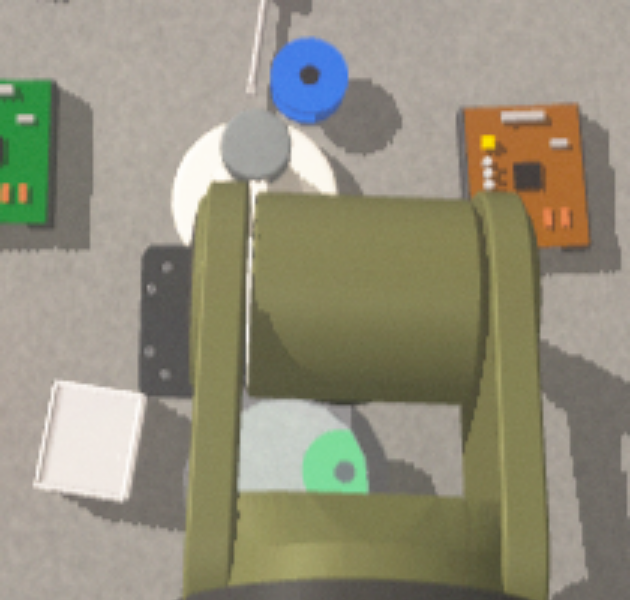

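View: the gripper stands right (-y) of the bar, contact about to start; the boards are clear.

Emit:
play_rows(
  motion="-0.03 -0.18 0 0 0 0; -0.03 -0.18 0 0 0 0; -0.03 -0.18 0 0 0 0; -0.01 -0.18 0 0 0 0; -0.01 -0.18 0 0 0 0",
)

```text
time_s: 2.9
position: [0.4937, 0.058, 0.2907]
orientation: [3.141, -0.0, -0.0]
force: [1.4, -1.5, -0.9]
finger_gap: 0.003
gripper_force: 0.9
```

Emit:
play_rows(
  motion="0.01 -0.18 0 0 0 0; 0.01 -0.18 0 0 0 0; 0.035 -0.18 0 0 0 0; 0.035 -0.18 0 0 0 0; 0.06 -0.175 0 0 0 0",
)

```text
time_s: 3.52
position: [0.4998, 0.0939, 0.2906]
orientation: [3.142, 0.0, -0.0]
force: [-0.2, -1.9, 0.4]
finger_gap: 0.012
gripper_force: 0.9
```

Emit:
play_rows(
  motion="0.06 -0.175 0 0 0 0; 0.085 -0.17 0 0 0 0; 0.085 -0.17 0 0 0 0; 0.11 -0.155 0 0 0 0; 0.11 -0.155 0 0 0 0",
)

```text
time_s: 4.15
position: [0.518, 0.1268, 0.2906]
orientation: [-3.142, 0.0, -0.0]
force: [-0.4, -2.6, 0.0]
finger_gap: 0.004
gripper_force: 0.9
```

Emit:
play_rows(
  motion="0.14 -0.14 0 0 0 0; 0.14 -0.14 0 0 0 0; 0.16 -0.12 0 0 0 0; 0.16 -0.12 0 0 0 0; 0.175 -0.095 0 0 0 0",
)

```text
time_s: 4.78
position: [0.5492, 0.1513, 0.2906]
orientation: [-3.142, 0.0, 0.0]
force: [-1.5, -2.2, -0.6]
finger_gap: 0.005
gripper_force: 0.8
```

Emit:
play_rows(
  motion="0.175 -0.095 0 0 0 0; 0.19 -0.07 0 0 0 0; 0.1 -0.04 0 0 0 0; 0 0 0 0 0 0",
)

```text
time_s: 5.28
position: [0.5676, 0.1593, 0.2906]
orientation: [-3.141, -0.0, -0.0]
force: [-0.5, 0.3, 1.3]
finger_gap: 0.009
gripper_force: 0.0
```

```bash
python3 - <<'E'
from h import *
p,d=vision.grab_frame("top"); np.savez("t3.npz",p=p,d=d); cv2.imwrite("pics/t3.png",cv2.resize(p[110:310,90:330,::-1],(720,600))); print(sense()["position"],sense()["force"])
E
```

```text
[0.56742076 0.15929129 0.290637  ] [ 0.29249928 -0.08863944 -0.69218668]
```

View pics/t3.png

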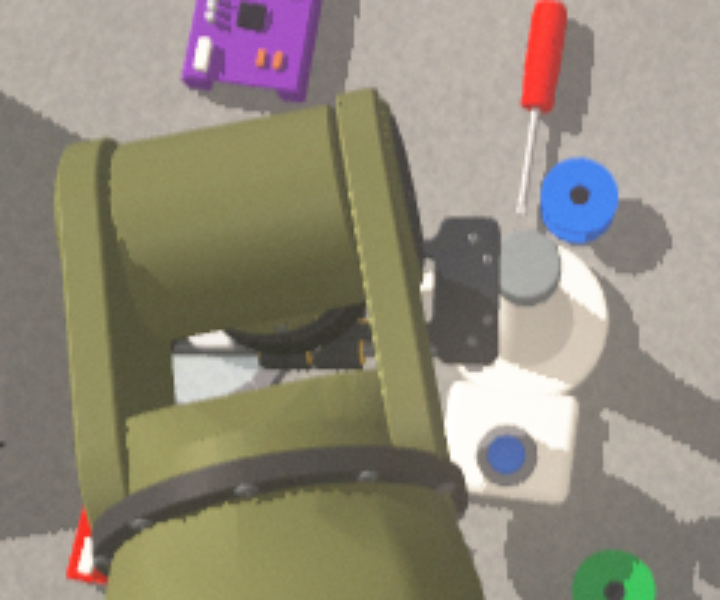

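The arm hides the lens and bar; the switch shows clearly at top pixel (259,261). I back off to measure.

Emit:
play_rows(
  motion="-0.2 0 0 0 0 0; -0.8 0 0 0 0 0; -1 0.8 0 0 0 0; -1 1 0 0 0 0; -1 1 0 0 0 0",
)

```text
time_s: 5.95
position: [0.4054, 0.0464, 0.2906]
orientation: [-3.142, -0.001, 0.001]
force: [0.4, -0.4, 1.3]
finger_gap: 0.007
gripper_force: 0.0
```

Emit:
play_rows(
  motion="-0.5 1 0 0 0 0; 0 1 0 0 0 0; 0 0 0 0 0 0",
)

```text
time_s: 6.32
position: [0.3867, -0.0343, 0.2909]
orientation: [3.141, -0.001, -0.003]
force: [0.5, -0.0, 0.1]
finger_gap: 0.006
gripper_force: 0.0
```

```bash
cat > sw.py <<'E'
from h import *
import sys
p,d=vision.grab_frame("top"); np.savez(sys.argv[1]+".npz",p=p,d=d); cv2.imwrite(f"pics/{sys.argv[1]}.png",cv2.resize(p[110:310,90:330,::-1],(720,600)))
P=pts("top",d).reshape(-1,3)
q=P[(d.ravel()>0)&(P[:,2]>.185)&(P[:,2]<.222)&(np.hypot(P[:,0]-.6,P[:,1]-.058)<.25)&(P[:,1]>.03)]
A=np.array([.6005,.058]); r=np.hypot(*(q[:,:2]-A).T)
b=q[(r>.04)&(r<.125)]; L=q[(r>.135)]
print("bar ang",len(b),np.degrees(np.arctan2(*(b[:,:2].mean(0)-A)[::-1])))
print("ring",len(L),L[:,:2].min(0),L[:,:2].max(0),(L[:,:2].min(0)+L[:,:2].max(0))/2, "hub",q[r<.03][:,:2].mean(0))
print(sense()["position"])
E
python3 sw.py t4
```

```text
bar ang 423 98.8643557591697
ring 3434 [0.51684155 0.18586313] [0.62659773 0.29244281] [0.57171964 0.23915297] hub [0.60171778 0.06020501]
[ 0.38685697 -0.03326126  0.29079886]
```

View pics/t4.png

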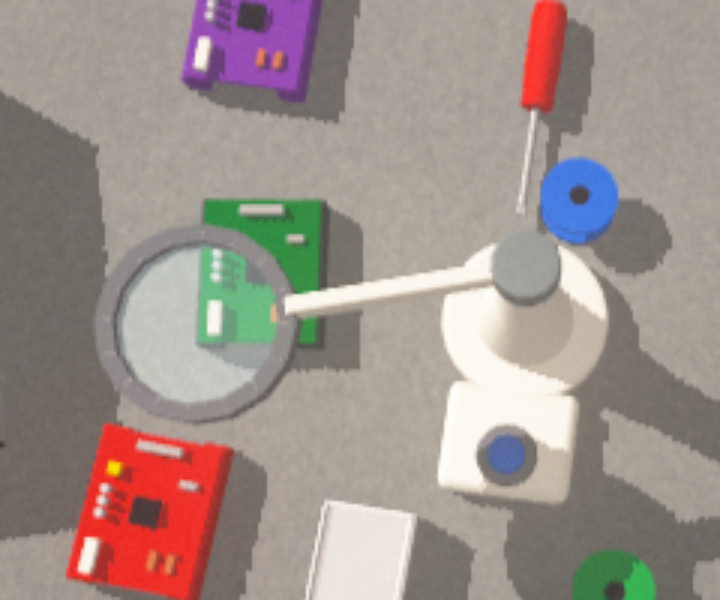

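Lens now at about (0.572, 0.239), 99° around the post; target is 79.7°. Going back to push about 19° more.

Emit:
play_rows(
  motion="0.57 -0.97 0 0 0 0; 0.57 -0.97 0 0 0 0; 0.57 -0.97 0 0 0 0; 0.57 -0.97 0 0 0 0; 0.57 -0.97 0 0 0 0",
)

```text
time_s: 7.0
position: [0.5013, 0.1639, 0.2906]
orientation: [-3.141, 0.0, 0.001]
force: [-1.1, -0.2, 1.2]
finger_gap: 0.005
gripper_force: 0.0
```

Emit:
play_rows(
  motion="0.8 0 0 0 0 0; 0.5 0 0 0 0 0; 0.1 0 0 0 0 0; 0 0 0 0 0 0",
)

```text
time_s: 7.5
position: [0.5567, 0.1618, 0.2905]
orientation: [3.142, 0.001, 0.001]
force: [-0.0, 0.3, 0.7]
finger_gap: 0.007
gripper_force: 0.0
```

Emit:
play_rows(
  motion="0.2 0 0 0 0 0; 0.2 0 0 0 0 0; 0.2 -0.01 0 0 0 0; 0.18 -0.02 0 0 0 0; 0.15 -0.02 0 0 0 0",
)

```text
time_s: 8.12
position: [0.595, 0.163, 0.2905]
orientation: [3.141, 0.0, -0.0]
force: [-3.1, -1.2, -0.0]
finger_gap: 0.006
gripper_force: 1.0
```

Emit:
play_rows(
  motion="0.11 0 0 0 0 0; 0.08 0 0 0 0 0; 0.05 0 0 0 0 0; 0 0 0 0 0 0",
)

```text
time_s: 8.62
position: [0.6042, 0.1632, 0.2906]
orientation: [-3.141, -0.0, -0.0]
force: [-0.1, -0.6, -0.4]
finger_gap: 0.001
gripper_force: 0.1
```

Emit:
play_rows(
  motion="-0.2 0 0 0 0 0; -0.8 0 0 0 0 0; -1 0.8 0 0 0 0; -1 1 0 0 0 0; -1 1 0 0 0 0",
)

```text
time_s: 9.25
position: [0.4423, 0.0504, 0.2907]
orientation: [-3.142, -0.001, 0.001]
force: [0.4, -0.6, 1.0]
finger_gap: 0.002
gripper_force: 0.0
```

Emit:
play_rows(
  motion="-1 1 0 0 0 0; -0.5 1 0 0 0 0; 0 0 0 0 0 0",
)

```text
time_s: 9.62
position: [0.3829, -0.0302, 0.2911]
orientation: [3.141, -0.002, -0.003]
force: [-0.1, 0.2, 0.5]
finger_gap: 0.007
gripper_force: 0.0
```

```bash
python3 sw.py t5
```

```text
bar ang 415 78.81029220849703
ring 3324 [0.58007254 0.18521506] [0.68886509 0.2921209 ] [0.63446881 0.23866798] hub [0.60240556 0.06002791]
[ 0.38365754 -0.02924198  0.29107486]
```

View pics/t5.png

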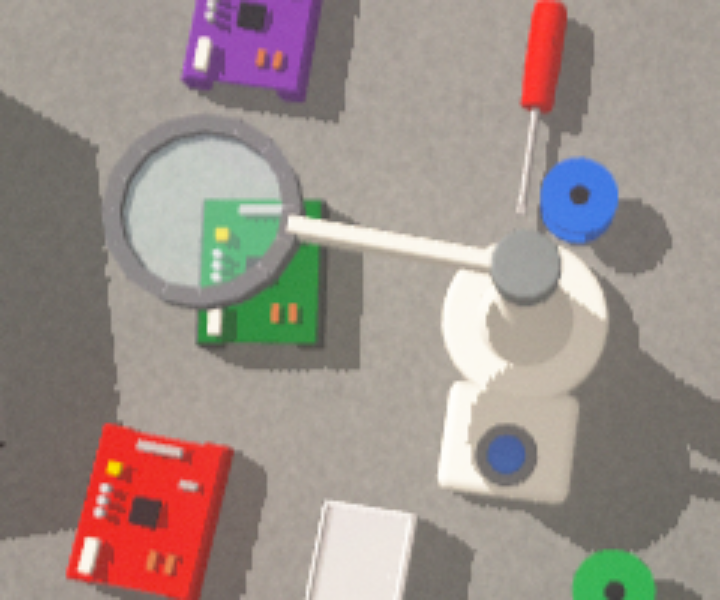

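```bash
python3 - <<'E'
from h import *
z=np.load("t3.npz");P=pts("top",z["d"]).reshape(-1,3); P=P[P[:,2]>.24]-[.567,.159,.29]
for a in np.arange(-.1,.14,.02):
    q=P[(P[:,0]>a)&(P[:,0]<=a+.02)]; 
    if len(q): print(a.round(2),len(q),q.min(0).round(3),q.max(0).round(3))
z=np.load("t5.npz");P=pts("top",z["d"]);hsv=cv2.cvtColor(z["p"],cv2.COLOR_RGB2HSV)
m=(hsv[...,0]>100)&(hsv[...,0]<130)&(hsv[...,1]>130); m[:248]=0;m[276:]=0;m[:,:245]=0;m[:,275:]=0
q=P[m];print(len(q),np.median(q,0),q.min(0),q.max(0))
c=q[:,:2].mean(0);F=P.reshape(-1,3);r=np.hypot(*(F[:,:2]-c).T)
for a in range(0,30,3):
    k=(r>=a/1e3)&(r<(a+3)/1e3);print(a,np.median(F[k,2]).round(4),end="; ")
E
```

```text
-0.1 2807 [-0.1   -0.082  0.17 ] [-0.08   0.037  0.262]
-0.08 2218 [-0.08  -0.074  0.152] [-0.06   0.042  0.249]
-0.06 1086 [-0.06  -0.07   0.148] [-0.04   0.046  0.232]
-0.04 3317 [-0.04  -0.088  0.005] [-0.02   0.064  0.227]
-0.02 2861 [-0.02  -0.088  0.005] [-0.     0.059  0.223]
0.0 2404 [ 0.    -0.089  0.033] [0.02  0.06  0.218]
0.02 1272 [ 0.02  -0.089  0.04 ] [0.04  0.059 0.215]
0.04 55 [ 0.04  -0.051  0.176] [ 0.049 -0.019  0.203]
60 [0.50715951 0.06795948 0.04315665] [0.45892783 0.05792687 0.03882927] [0.51704303 0.07982919 0.94454126]
0 0.0424; 3 0.0438; 6 0.043; 9 0.0411; 12 0.0353; 15 0.0344; 18 0.0321; 21 0.0234; 24 0.022; 27 0.0217;
```

Lens centre measured (0.6345, 0.2387) against chip (0.634, 0.2395): centred. Now the switch at (0.508, 0.070), top at about 43.5 mm.

Emit:
play_rows(
  motion="0.78 -0.62 0 0 0 0; 0.78 -0.62 0 0 0 0; 0.78 -0.62 0 0 0 0; 0.78 -0.62 0 0 0 0; 0 0 0 0 0 0",
)

```text
time_s: 10.3
position: [0.51, 0.0729, 0.2898]
orientation: [-3.141, 0.001, 0.003]
force: [0.1, 0.1, -0.0]
finger_gap: 0.005
gripper_force: 0.0
```

Emit:
play_rows(
  motion="0 0 0.9 0 0 0; 0 0 0.9 0 0 0; 0 0 0.9 0 0 0; 0 0 0.7 0 0 0; 0 0 0 0 0 0",
)

```text
time_s: 10.92
position: [0.5079, 0.0707, 0.1533]
orientation: [3.141, 0.003, 0.0]
force: [-0.3, -0.1, 0.0]
finger_gap: 0.004
gripper_force: 0.0
```

Tip at 56 mm; now lower to contact and press.

Emit:
play_rows(
  motion="0 0 0.15 0 0 0; 0 0 0.1 0 0 0; 0 0 0.06 0 0 0; 0 0 0.06 0 0 0; 0 0 0 0 0 0",
)

```text
time_s: 11.55
position: [0.509, 0.0704, 0.1399]
orientation: [-3.142, -0.0, -0.0]
force: [0.3, 0.3, 0.9]
finger_gap: 0.004
gripper_force: 0.7
```

Emit:
play_rows(
  motion="0 0 0.03 0 0 0; 0 0 0.03 0 0 0; 0 0 0 0 0 0",
)

```text
time_s: 11.92
position: [0.509, 0.0704, 0.1375]
orientation: [-3.142, -0.0, -0.0]
force: [0.5, 0.2, 2.4]
finger_gap: 0.008
gripper_force: 1.3
```

Emit:
play_rows(
  motion="0 0 0.03 0 0 0; 0 0 0.03 0 0 0; 0 0 0 0 0 0",
)

```text
time_s: 12.3
position: [0.5091, 0.0704, 0.1354]
orientation: [-3.142, -0.0, -0.0]
force: [-1.2, 0.1, 8.0]
finger_gap: 0.006
gripper_force: 3.8
```

Emit:
play_rows(
  motion="0 0 0.02 0 0 0; 0 0 0 0 0 0",
)

```text
time_s: 12.55
position: [0.5091, 0.0704, 0.1352]
orientation: [-3.142, -0.001, -0.0]
force: [-4.8, -1.2, 17.4]
finger_gap: 0.006
gripper_force: 8.1
```

The force jumped at the end of the 5 mm travel, so the button is fully down. Lifting off.

Emit:
play_rows(
  motion="0 0 -0.2 0 0 0; 0 0 -0.8 0 0 0; 0 0 -1 0 0 0; 0 0 -1 0 0 0; 0 0 -1 0 0 0",
)

```text
time_s: 13.18
position: [0.5086, 0.0704, 0.2954]
orientation: [3.142, 0.001, -0.0]
force: [-0.0, 0.1, 0.3]
finger_gap: 0.009
gripper_force: 0.0
```

Emit:
play_rows(
  motion="-1 1 0 0 0 0; -1 1 0 0 0 0; -1 1 0 0 0 0; 0 0 0 0 0 0; 0 0 0 0 0 0",
)

```text
time_s: 13.8
position: [0.3893, -0.0495, 0.2944]
orientation: [-3.142, -0.0, -0.001]
force: [-0.0, -0.2, -0.2]
finger_gap: 0.006
gripper_force: 0.0
```

```bash
python3 sw.py t6; python3 - <<'E'
from h import *
z=np.load("t6.npz");P=pts("top",z["d"]).reshape(-1,3);r=np.hypot(P[:,0]-.508,P[:,1]-.07)
print(np.median(P[r<.009,2]))
E
```

```text
bar ang 414 78.83015167465899
ring 3314 [0.57999915 0.18558484] [0.68902421 0.29228114] [0.63451168 0.23893299] hub [0.60243856 0.06000894]
[ 0.38946683 -0.04917527  0.29424174]
0.04337007386120517
```

Lens unchanged, switch back up, robot clear.

```bash
python3 -c "from station import order; print(order.sign_off())"
```

```text
the job is handed in; nothing more can be done
None
```

The job is handed in: the lens rests about 1 mm (measured) from straight above the green board's chip, the blue switch was pressed fully down and is up again, and the robot is clear of everything; no verdict came back.

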